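# Restock the tea-cup holder from the marked box and slide it in under the shelf

### The arm

A 6-joint arm with a two-finger parallel gripper is mounted at the origin on the work surface. World frame = base frame: x ahead of the robot, y to its left, z up, the work surface at z = 0. Lengths are in m, angles in rad, forces in N, time in s.
With the tool pointing down it reaches from about 0.35 to 0.975 m from the base axis. Payload 4.9 kg.
Tool frame: the origin (TCP) lies at the very end of the fingers, on their centre line; the grasp point (between the pads) lies 19 mm behind it (ctrl.grip_depth is the distance from the TCP to the grasp point, in m); z points along the fingers, y is the line along which they close (so a half turn about z gives the same grasp; the last joint's range is limited). The gripper opens to 85 mm and grips with 20 to 120 N. Pads are 22 mm wide; open, the fingers measure 114 mm over their backs; the gripper's body (76 mm by 85 mm) begins 54 mm behind the grasp point. The pads swing forward as they close: fully open they stand 13 mm farther back than shut.
Start: joints at [-1.327, 0.053, 1.613, -0, 1.476, -0.119], TCP at [0.222, -0.584, 0.231] pointing down, gripper open.
Joint ranges: [-3.01, 3.01], [-1.01, 2.22], [0.06, 2.58], [-1.02, 4.17], [0.09, 2.62], [-3.14, 3.14]. Speed limits (rad/s): [2.57, 2.57, 3.14, 3.14, 3.14, 3.14].

### API

Orientations are given as a 3x3 rotation matrix whose columns are the frame's x, y, z axes.
In Python, from plant import ctrl gives the robot as it stands. The module is installed in compiled form; this text tells all that it offers. Calls block until the motion is done:
- ctrl.goto(position, orientation): joint-space move of the TCP to a pose.
- ctrl.move_straight(position, ori=None, velocity=0.15): straight line of the TCP; ori=None keeps the orientation; velocity is the mean speed in m/s.
- ctrl.set_joints(angles): joint-space move.
- ctrl.move_gripper(opening, newtons=None): finger opening in m; newtons is the grip in N (None keeps the last); returns when the fingers have stopped.
- ctrl.pause(seconds).
- ctrl.inverse_kinematics(position, orientation): joint angles nearest the present ones, or None.
- ctrl.get_image(name): name is "scene" or "side" or "wrist"; returns a dict with "frame" (384x512x3 uint8, blue, green, red), "camera_matrix" (3x3 intrinsics, pixels), "k1" (the pictures are not rectified: a ray, as slopes to the right and down, at radius r is drawn at 1 + k1 r^2 times it, then the intrinsics apply), "position" and "rotation" of the camera in the world; the wrist camera has in their place "hand_eye" (4x4, takes a point from camera to tool coordinates, whose origin is the TCP and whose axes are the flange's). Camera axes: x right, y down, z forward; pixel columns grow to the right and rows downward; lengths in m; the calibration is good to about 2 mm. A picture is of the moment at which its call begins: read the wrist's pose just before it. There is no depth.
A pose or a line that the arm cannot do raises ctrl.Unreachable and nothing moves.
- ctrl.hand_in(): hands the job in; it is judged then, once.
Trained networks look in a picture, given as the dict that the camera call returned (one of the last four; its "shot" number tells which), for a name from the list of things; names that differ only in an ending like _2 or _b are one class to them, and where a whole thing is asked for, a point or a joint stands for the part that bears it (a point fixed in the world has none). Each returns a list of dicts, best first, with "conf" (0 to 1); they miss things now and then, are a little off and sometimes report something else, mostly with a low value. They report only what shows in the picture. A call takes as long as a camera call. They do not tell look-alikes from the thing itself.
- ctrl.find_in(picture, label): "bbox" ([left, top, right, bottom] in pixels, round what is visible of it).
- ctrl.trace(picture, label): "mask" (384x512 bool, what is visible of it) and "bbox" ([left, top, right, bottom] in pixels, round what is visible of it).
- ctrl.tip_of(picture, label): "centre" ([column, row] in pixels: a listed point, or the origin of a listed thing).
Readings, each from a call of its own:
- ctrl.get_t(): time.
- ctrl.get_qpos(): joint angles.
- ctrl.get_qd(): joint speeds.
- ctrl.get_joint_torque(): joint torques, N m.
- ctrl.get_ee_pos(): TCP position.
- ctrl.get_tool_rot(): TCP orientation.
- ctrl.get_contact_force(): force on the tool from outside, world axes, zero at the start.
- ctrl.get_wrist_torque(): the same for the moment, N m.
- ctrl.get_opening(): finger opening in m.
- ctrl.get_grasp_force(): force on a finger pad.
Only numpy, scipy, OpenCV 4.12 (cv2) and the standard library are available. Lean on these libraries where they do the work, as an engineer would, in place of code of your own. Each camera call takes 0.05 s, during which the arm holds its last target. There are 200 camera calls.

### The job

Open only the lidded box whose lid carries the raised round disc and fetch every tea cup in it (two or three); the other two boxes stay shut. Stand the loose cup holder upright on the shelf's pull-out tray and lower all the cups one inside the other into it, letting each settle lightly under its own weight, not dropped in or pressed tight. Then shut the box's lid again, push the loaded tray fully home under the shelf, and leave the crockery and jars standing around where they are.

Things in the scene. Friction and masses are not known exactly. Their poses are not given: they have to be found in the camera images.
- rack: fixed dark steel base board, 230 x 410 x 8 mm, on the table at the robot's left; origin under its centre; the three lidded boxes stand on it side by side along its y, 134 mm apart, all facing its -x (towards the robot). Which box is at which place varies
- disc_handle (a point): grip tab of the right lid, the one with a raised round black disc (60 mm across, 4 mm high): upright steel tab 16 (x) x 14 (y) x 30 mm tall, mid front edge. Point 18 mm above the lid's top face; shut, it is 188 mm in front of and 24 mm above the hinge axis; axes turn with the lid. Aluminium lid 210 x 130 x 6 mm
- disc_hinge (a point): mid-point of the disc lid's hinge axis, at the back upper edge of its box, 93 mm above the table; y along the hinge, axes turn with the lid. Grey box 210 (x) x 130 (y) x 85 mm, walls and floor 5 mm, inner floor 13 mm above the table, its centre 105 mm in front of the hinge. The cups stand in a row along its x, about 60 mm apart, about 30 mm free beside each across y
- lid_disc (a joint): angle of the disc lid in rad: 0 shut, grows as the front edge lifts, 1.57 upright, stops at 1.9; a stiff hinge (about 0.45 N m) that stays where it is left, about 4 N at the tab
- bars_handle (a point): like tab on the lid with two raised parallel black bars (not to be opened)
- lid_bars (a joint): angle of that lid in rad, 0 shut
- square_handle (a point): like tab on the lid with a raised black square (not to be opened)
- lid_square (a joint): angle of that lid in rad, 0 shut
- cup1_mid (a point): loose white tapered tea cup, 70 g, upright in the disc box: 76 mm tall, base 33 mm across, straight rim collar 55 mm across over the top 18 mm, mouth 46 mm inside. Up to three; the rest absent. Point: on its axis, half-way up (38 mm); z up the cup. Nested loosely, each stands about 34 mm higher than the one it is in, leaving 34 mm free above the lower rim; forced, it wedges
- cup2_mid (a point): another such cup (see cup1_mid)
- cup3_mid (a point): another such cup (see cup1_mid)
- holder_mid (a point): loose dark steel cup holder, about 350 g, on the table between boxes and tray: round foot 84 mm across, 10 mm thick, on it a tapered cup shaped just like the tea cups (collar 55 mm across over the top 18 mm), 86 mm tall in all. Point: on its axis, 43 mm above its underside; z up. A cup nested loosely in it has its underside about 44 mm above the holder's
- shelf: fixed stainless shelf at the robot's right: slatted board 210 (x) x 275 (y) mm, its underside 260 mm above the table, on four posts; origin on the table under it, board's front edge 85 mm towards -x of the origin; -x faces the robot. A stack of white plates stands on it
- tray_floor (a point): centre of the floor of the pull-out tray, on its top (10 mm above the table); aluminium tray 160 x 160 mm outside, 152 x 152 mm inside, rim 26 mm above the table; axes as the shelf's. It slides along the shelf's x on the table
- tray_handle (a point): the tray's black handle post, upright, 14 mm (x) by 22 mm (y), top 68 mm above the table, standing 143 mm in front of the tray's centre; the point is on its axis 53 mm above the table
- tray (a joint): how far the tray is pulled out towards the robot in m: 0 fully home under the shelf, 0.155 fully out and clear of the board; it starts partly out, stays where it is left, slides with about 2 N
- bowl: glass bowl, 100 mm across, 50 mm high, on the table to the right of the shelf; leave alone; origin under its centre
- caddy: black chopstick caddy 75 x 75 x 120 mm with chopsticks up to 225 mm; leave alone; origin under its centre
- spice: small amber jar, 44 mm across, 75 mm high; leave alone; origin under its centre
- saucer: white saucer, 90 mm across, 12 mm high; leave alone; origin under its centre
- sauce: glass sauce bottle, 54 mm across, 150 mm high; leave alone; origin under its centre
- mug: white mug, 76 mm across, 85 mm high; leave alone; origin under its centre
Things that resemble listed ones, but are neither listed nor needed, are in the scene too. What is shaped like the part that bears holder_mid but green is not meant.

How it is judged:
On the way, in this order (a step that is already met when the one before it is completed fails the run):
1. the lid with the round disc is opened wide (past 1.2 rad) (value of joint lid_disc above 1.2 rad), for 0.2 s.
2. the holder stands upright on the tray and every cup present is nested in it (horizontal distance between each of cup1_mid, cup2_mid, cup3_mid and holder_mid below 0.008 m and angle between each of cup1_mid, cup2_mid, cup3_mid, holder_mid's own z axis and vertical below 0.12 rad and z of cup1_mid in the frame of holder_mid between 0.02 and 0.135 m and z of cup2_mid in the frame of holder_mid between 0.02 and 0.135 m and z of cup3_mid in the frame of holder_mid between 0.02 and 0.135 m and x of holder_mid in the frame of tray_floor between -0.045 and 0.045 m and y of holder_mid in the frame of tray_floor between -0.045 and 0.045 m and z of holder_mid in the frame of tray_floor between 0.036 and 0.05 m), for 0.3 s.
3. the loaded tray is home and the lid is shut (value of joint tray below 0.012 m and value of joint lid_disc below 0.06 rad), for 0.2 s.
At the end, for the whole second after the job is handed in: The holder stands upright (within 7 degrees) on the tray floor; every cup present is nested upright in it (axis within 8 mm of the holder's, tilt under 7 degrees), all at rest; the tray is home within 12 mm; all three lids are shut within 0.06 rad (all of step 2 and all of step 3 and value of joint each of lid_bars, lid_square below 0.06 rad); the robot touches nothing.
It fails at once if a wrong box is opened (lid past 0.15 rad) (value of joint any of lid_bars, lid_square above 0.15 rad).
It fails at once if a cup is dropped or forced into another or into the holder (more than 50 N between them) (contact force between holder and cup1 above 50 N or contact force between any of holder, cup1 and cup2 above 50 N or contact force between any of holder, cup1, cup2 and cup3 above 50 N).
It fails at once if a bystander is pushed more than 30 mm aside (distance of any of bowl, caddy, spice, saucer, sauce, mug from where it was at the start of the episode above 0.03 m).
Of cup1, cup2, cup3 only 2 to 3 are there at a start; the rules pass over those that are not, and their reading is None.
At some moment in a run one of holder may be knocked a few centimetres aside while the robot is not near it.
It also fails if it takes over 210 s, if anything falls off the work surface, if the arm or the gripper's body presses on something with over 40 N, if the wrist force passes 120 N, or if a joint passes its speed limit or range.

## Working session

There is one attempt and no reset: what is moved stays moved. The work goes in short steps, each a Python script; the robot and the scene stay as the last script left them, time stands still between calls to the robot, and variables do not carry over. Pictures are saved under pics/ and viewed, at most 18 in all, crops included, and the job is handed in when it is done.

```bash
mkdir -p pics; cat > h.py <<'E'
import numpy as np, cv2
from plant import ctrl
def cam(p, tcp=None, R=None):
    K=np.array(p["camera_matrix"])
    if "hand_eye" in p:
        H=np.array(p["hand_eye"]); T=np.eye(4); T[:3,:3]=R; T[:3,3]=tcp; M=T@H
        return K,p["k1"],M[:3,3],M[:3,:3]
    return K,p["k1"],np.array(p["position"]),np.array(p["rotation"])
def ray(c,uv):
    K,k1,o,R=c
    d=np.array([(uv[0]-K[0,2])/K[0,0],(uv[1]-K[1,2])/K[1,1]])
    u=d.copy()
    for _ in range(20): u=d/(1+k1*(u@u))
    v=R@np.array([u[0],u[1],1]); return o,v/np.linalg.norm(v)
def atz(c,uv,z):
    o,v=ray(c,uv); return o+v*(z-o[2])/v[2]
def proj(c,X):
    K,k1,o,R=c; q=R.T@(np.array(X)-o); u=q[:2]/q[2]; u=u*(1+k1*(u@u))
    return K[:2,:2]@u+K[:2,2]
def tri(rs):
    A=np.zeros((3,3));b=np.zeros(3)
    for o,v in rs:
        P=np.eye(3)-np.outer(v,v);A+=P;b+=P@o
    return np.linalg.solve(A,b)
def shot(name):
    t,R=np.array(ctrl.get_ee_pos()),np.array(ctrl.get_tool_rot())
    p=ctrl.get_image(name); return p,cam(p,t,R)
def down(yaw):  # closing (tool y) direction at angle yaw from world x; z down
    y=np.array([np.cos(yaw),np.sin(yaw),0]); z=np.array([0,0,-1.]); return np.column_stack([np.cross(y,z),y,z])
E
python3 - <<'E'
from h import *
np.set_printoptions(precision=3,suppress=True)
print(ctrl.get_tool_rot(),ctrl.get_t())
Z=dict(disc_handle=.117,bars_handle=.117,square_handle=.117,disc_hinge=.093,holder_mid=.043,rack=0,shelf=0,tray_floor=.01,tray_handle=.053,bowl=0,caddy=0,spice=0,saucer=0,sauce=0,mug=0)
for n in("scene","side"):
    p,c=shot(n); cv2.imwrite(f"pics/{n}0.png",p["frame"]); print(n,c[2])
    for l,z in Z.items():
        for d in ctrl.tip_of(p,l)[:3]:
            print(l,round(d["conf"],2),np.round(d["centre"]),atz(c,d["centre"],z))
E
```

```text
[[ 0.935  0.355 -0.001]
 [ 0.355 -0.935  0.002]
 [ 0.    -0.002 -1.   ]] 0.0
scene [1.06  0.562 1.175]
disc_handle 0.7 [320. 226.] [0.505 0.272 0.117]
bars_handle 0.76 [358. 239.] [0.449 0.39  0.117]
bars_handle 0.38 [282. 212.] [0.56  0.147 0.117]
square_handle 0.72 [284. 211.] [0.553 0.148 0.117]
square_handle 0.34 [294. 277.] [0.699 0.34  0.117]
disc_hinge 0.67 [295. 279.] [0.692 0.34  0.093]
disc_hinge 0.63 [238. 206.] [0.648 0.012 0.093]
holder_mid 0.95 [202. 207.] [ 0.729 -0.101  0.043]
holder_mid 0.18 [205. 246.] [0.821 0.035 0.043]
shelf 0.77 [174. 170.] [ 0.692 -0.352  0.   ]
tray_floor 0.81 [188. 164.] [ 0.631 -0.328  0.01 ]
tray_handle 0.77 [217. 145.] [ 0.498 -0.297  0.053]
bowl 0.63 [186. 121.] [ 0.481 -0.549  0.   ]
caddy 0.84 [202. 246.] [0.818 0.007 0.   ]
spice 0.6 [238. 203.] [ 0.601 -0.046  0.   ]
spice 0.21 [283. 210.] [0.496 0.096 0.   ]
saucer 0.75 [217. 143.] [ 0.461 -0.345  0.   ]
saucer 0.69 [307. 194.] [0.369 0.109 0.   ]
saucer 0.64 [358. 241.] [0.389 0.377 0.   ]
sauce 0.53 [220. 117.] [ 0.35  -0.464  0.   ]
sauce 0.32 [189. 164.] [ 0.625 -0.336  0.   ]
mu
[... 179 characters left out ...]
5. 271.] [ 0.62  -0.44   0.117]
bars_handle 0.96 [184. 151.] [0.456 0.401 0.117]
square_handle 0.8 [228. 175.] [0.551 0.147 0.117]
disc_hinge 0.57 [242. 154.] [0.679 0.33  0.093]
holder_mid 0.97 [238. 223.] [ 0.507 -0.046  0.043]
holder_mid 0.81 [297. 217.] [ 0.707 -0.091  0.043]
holder_mid 0.38 [184. 152.] [0.494 0.543 0.043]
shelf 0.73 [337. 272.] [ 0.707 -0.343  0.   ]
tray_floor 0.86 [315. 271.] [ 0.64  -0.321  0.01 ]
tray_handle 0.93 [266. 267.] [ 0.493 -0.29   0.053]
bowl 0.27 [240. 150.] [0.76  0.542 0.   ]
caddy 0.72 [305. 202.] [0.814 0.035 0.   ]
spice 0.85 [266. 229.] [ 0.604 -0.06   0.   ]
sauce 0.82 [246. 338.] [ 0.361 -0.455  0.   ]
sauce 0.16 [240. 152.] [ 0.749  0.528 -0.   ]
```

```bash
python3 - <<'E'
import cv2
a=cv2.imread("pics/scene0.png")
cv2.imwrite("pics/a.png",cv2.resize(a[90:310,130:430],(800,586),interpolation=cv2.INTER_CUBIC))
a=cv2.imread("pics/side0.png")
cv2.imwrite("pics/b.png",cv2.resize(a[110:360,130:430],(720,600),interpolation=cv2.INTER_CUBIC))
E
```

```text
(no output)
```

View pics/a.png

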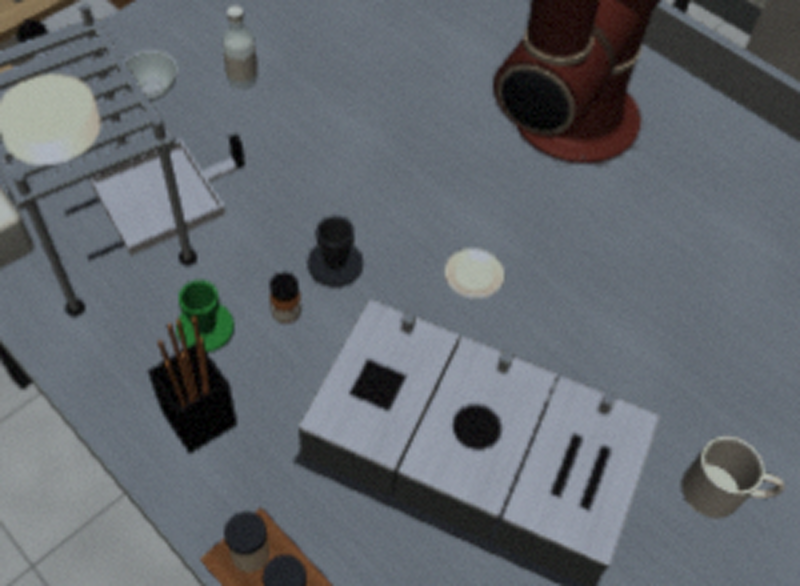

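View pics/b.png

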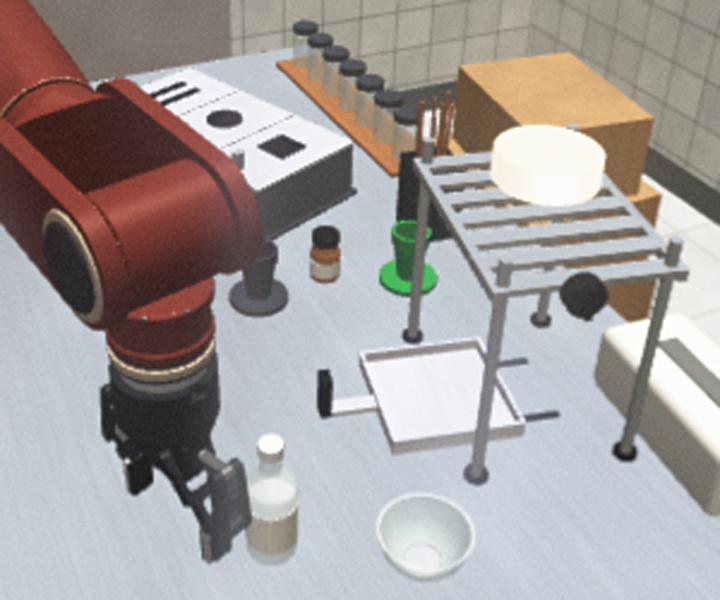

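The disc lid is the middle one: scene (309,250), a.png (477,427). Square is at a.png (378,385) and bars at (580,470). There are two holder-shaped things: a dark one at a.png (335,250) and a green one at (205,315). The dark one is meant, at about (0.51,-0.05). I'll confirm both from near with the wrist camera.

```bash
python3 - <<'E'
from h import *
np.set_printoptions(precision=3,suppress=True)
p=np.array(ctrl.get_ee_pos()); ctrl.move_straight([p[0],p[1],.42],velocity=.25)
ctrl.goto([.47,-.02,.42],down(-1.2+3.1416))
def look(tag,Z):
    ctrl.pause(.2); p,c=shot("wrist"); cv2.imwrite(f"pics/{tag}.png",p["frame"]); print(tag,c[2])
    for l,z in Z.items():
        for d in ctrl.tip_of(p,l)[:3]: print(l,round(d["conf"],2),np.round(d["centre"]),atz(c,d["centre"],z))
print(ctrl.get_qpos(), ctrl.get_image("wrist")["hand_eye"])
look("w1",dict(holder_mid=.043,spice=0))
ctrl.goto([.50,.24,.42],down(1.953)); print(ctrl.get_qpos())
look("w2",dict(disc_handle=.117,bars_handle=.117,square_handle=.117,disc_hinge=.093))
print(ctrl.get_t())
a=np.hstack([cv2.imread("pics/w1.png"),cv2.imread("pics/w2.png")]); cv2.imwrite("pics/w12.png",cv2.resize(a,(800,300)))
E
```

```text
[-0.202 -0.358  1.673 -0.     1.827 -2.142] [[-0.001 -0.959 -0.284  0.073]
 [ 1.    -0.    -0.001 -0.   ]
 [ 0.001 -0.284  0.959 -0.143]
 [ 0.     0.     0.     1.   ]]
w1 [ 0.402 -0.047  0.563]
holder_mid 0.93 [177. 250.] [ 0.719 -0.095  0.043]
holder_mid 0.56 [239. 154.] [ 0.507 -0.048  0.043]
spice 0.74 [228. 201.] [ 0.609 -0.036  0.   ]
[ 0.312 -0.157  1.506 -0.001  1.792 -1.64 ]
w2 [0.432 0.211 0.564]
disc_handle 0.97 [280. 160.] [0.509 0.27  0.117]
disc_handle 0.66 [372. 155.] [0.451 0.392 0.117]
bars_handle 0.78 [372. 152.] [0.448 0.391 0.117]
square_handle 0.76 [190. 155.] [0.551 0.146 0.117]
disc_hinge 0.61 [277. 261.] [0.677 0.335 0.093]
6.5917
```

View pics/w12.png

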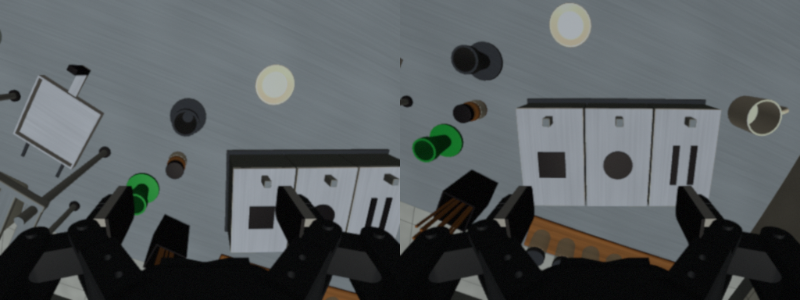

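The wrist view confirms it: the disc lid is the middle one (w12 px (618,165)), and the dark holder is at w12 (187,118), with the green one at (140,190). Opening the disc lid.

```bash
cat >> h.py <<'E'
yw=.393; rx=np.array([np.cos(yw),np.sin(yw),0]); ry=np.array([-np.sin(yw),np.cos(yw),0]); ez=np.array([0,0,1.])
hinge=np.array([.509,.2715,.093])+.188*rx
RB=down(np.pi/2+yw)
def tabpos(th,h=.029,r=.188):
    return hinge+rx*(-r*np.cos(th)+h*np.sin(th))+ez*(r*np.sin(th)+h*np.cos(th))
E
python3 - <<'E'
from h import *
np.set_printoptions(precision=3,suppress=True)
off=np.array([0,0,-.019])
ctrl.move_gripper(.045,40)
s=tabpos(0)+off
ctrl.goto(s+[0,0,.08],RB); ctrl.move_straight(s,velocity=.12)
print(ctrl.get_contact_force())
print(ctrl.move_gripper(0,40),ctrl.get_opening(),ctrl.get_grasp_force())
for th in np.linspace(.15,1.8,12):
    ctrl.move_straight(tabpos(th)+off,velocity=.15)
    print(round(th,2),ctrl.get_contact_force(),ctrl.get_opening())
p,c=shot("scene"); cv2.imwrite("pics/s2.png",p["frame"]); print(ctrl.get_t())
E
```

```text
[-0.278 -0.227  0.013]
False 0.01361603200771577 40.10692477226257
0.15 [ 0.786 -4.967  0.816] 0.013037894372287931
0.3 [ 1.09  -5.848  1.143] 0.013226242116435784
0.45 [ 0.975 -5.092  0.929] 0.013122877079305878
0.6 [ 3.395 -5.422 -0.894] 0.01306009143265122
0.75 [ 3.812 -6.361 -1.403] 0.01300672090370668
0.9 [ 4.416 -7.092 -1.944] 0.012732073944314054
1.05 [ 4.835 -7.9   -2.963] 0.013280523933851651
1.2 [ 4.481 -9.235 -3.092] 0.013010921955084706
1.35 [  4.513 -10.759  -3.071] 0.013066876411118363
1.5 [  4.884 -10.069  -2.199] 0.01270916584617054
1.65 [  4.787 -11.311  -2.888] 0.01244524400979106
1.8 [  5.739 -12.161  -1.175] 0.012883096080997641
13.3667
```

View pics/s2.png

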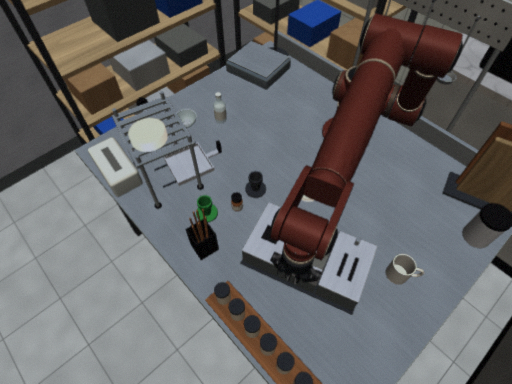

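```bash
python3 - <<'E'
from h import *
np.set_printoptions(precision=3,suppress=True)
ctrl.move_gripper(.045); p=np.array(ctrl.get_ee_pos()); ctrl.move_straight(p+[0,0,.1],velocity=.2)
B=hinge-.105*rx
q=B-.05*rx; q[2]=.42; ctrl.goto(q,RB); ctrl.pause(.2)
p,c=shot("wrist"); cv2.imwrite("pics/w3.png",cv2.resize(p["frame"],(800,600)))
def rel(X): d=X-hinge; return np.array([d@rx,d@ry])
for l,z in dict(cup1_mid=.051,disc_handle=.3,disc_hinge=.093).items():
    for d in ctrl.tip_of(p,l):
        X=atz(c,d["centre"],z); print(l,round(d["conf"],2),np.round(d["centre"]),X,rel(X))
for d in ctrl.trace(p,"cup1_mid"): print(d["bbox"],d["conf"])
print(ctrl.get_contact_force())
E
```

```text
cup1_mid 0.33 [ 84. 214.] [0.783 0.036 0.051] [-0.025 -0.322]
disc_handle 0.95 [258. 346.] [0.709 0.35  0.3  ] [ 0.027 -0.005]
disc_hinge 0.77 [260. 233.] [0.676 0.336 0.093] [-0.009 -0.004]
disc_hinge 0.43 [357. 121.] [0.453 0.401 0.093] [-0.19   0.141]
disc_hinge 0.38 [260. 161.] [0.565 0.291 0.093] [-0.129 -0.004]
[-0.383  0.242  0.134]
```

View pics/w3.png

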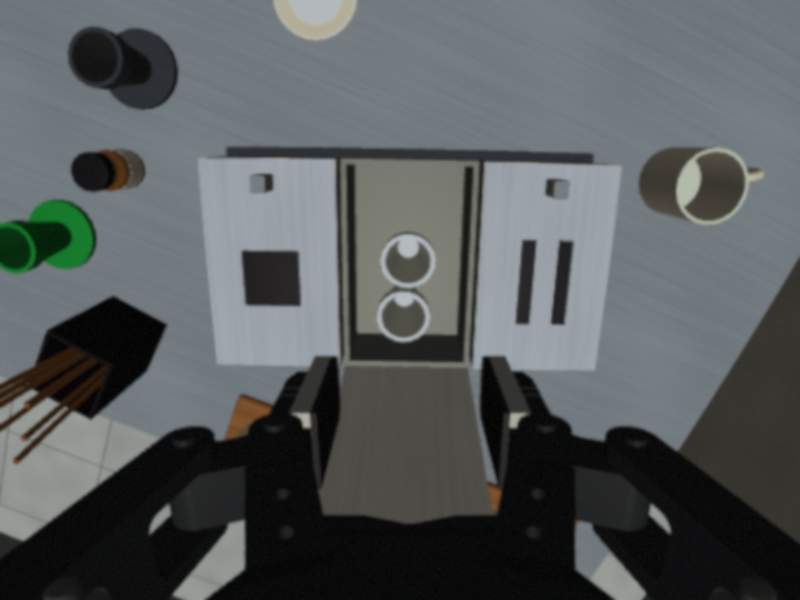

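Two cups stand in the open disc box, with rims at view px (408,260) and (404,314). There is empty floor in front of them, and the holder is at (120,65). Next I'll measure the rims and then pull out the tray.

```bash
cat >> h.py <<'E'
def rims(p,c,box,z,thr=150):
    x0,y0,x1,y1=box; g=cv2.cvtColor(p["frame"],cv2.COLOR_BGR2GRAY)[y0:y1,x0:x1]
    m=(g>thr).astype(np.uint8); out=[]
    for k in cv2.findContours(m,cv2.RETR_EXTERNAL,cv2.CHAIN_APPROX_NONE)[0]:
        if len(k)<30: continue
        pts=np.array([atz(c,q[0]+[x0,y0],z)[:2]*1000 for q in k],np.float32)
        (x,y),r=cv2.minEnclosingCircle(pts); out.append((x/1000,y/1000,2*r/1000,len(k)))
    return out
E
python3 - <<'E'
from h import *
np.set_printoptions(precision=3,suppress=True)
p,c=shot("wrist")
for t in (130,150,170):
  for o in rims(p,c,(228,140,295,225),.089,t): print(t,np.round(o,4))
for uv in ((261,166.5),(258.5,201)):
    X=atz(c,uv,.089); d=X-hinge; print(X,d@rx,d@ry)
# box inner edges at z=.093: left/right view(341,..),(478,..)
for uv in ((218.2,102),(308,102),(221,231),(303,231)):
    X=atz(c,uv,.093); d=X-hinge; print(uv,d@rx,d@ry)
# tray look
ctrl.goto([.40,-.29,.40],down(-.22+np.pi/2)); ctrl.pause(.2); print(ctrl.get_qpos())
p,c=shot("wrist"); cv2.imwrite("pics/w4.png",p["frame"])
for l,z in dict(tray_handle=.053,tray_floor=.01,shelf=0,holder_mid=.043).items():
    for d in ctrl.tip_of(p,l): print(l,round(d["conf"],2),np.round(d["centre"]),atz(c,d["centre"],z))
E
```

```text
130 [ 0.63   0.314  0.059 94.   ]
130 [  0.575   0.296   0.058 101.   ]
150 [ 0.631  0.314  0.055 91.   ]
150 [ 0.575  0.296  0.055 96.   ]
170 [  0.63    0.314   0.052 141.   ]
170 [ 0.574  0.296  0.052 92.   ]
[0.573 0.296 0.089] -0.11910420566727148 -0.0022130762838975526
[0.628 0.314 0.089] -0.06222267203230475 -0.006328108639235042
(218.2, 102) -0.21708398684616073 -0.06480895441318073
(308, 102) -0.21700781599715652 0.06685785032425998
(221, 231) -0.011262381018135906 -0.06830601667370492
(303, 231) -0.01121461302514935 0.06684082579981312
[-0.777 -0.305  1.663  0.     1.783 -2.129]
tray_handle 0.89 [268. 193.] [ 0.486 -0.3    0.053]
tray_floor 0.76 [267. 258.] [ 0.627 -0.332  0.01 ]
shelf 0.88 [266. 289.] [ 0.701 -0.35   0.   ]
holder_mid 0.94 [414. 172.] [ 0.506 -0.053  0.043]
```

View pics/w4.png

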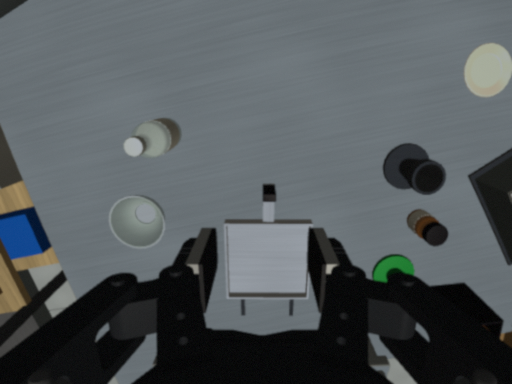

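Tray handle is at (269,193), floor centre at (267,258), and the dark holder at about (415,172), standing. Pulling the tray.

```bash
cat >> h.py <<'E'
ys=-.23; sx=np.array([np.cos(ys),np.sin(ys),0]); sy=np.array([-np.sin(ys),np.cos(ys),0]); RS=down(ys+np.pi/2)
E
python3 - <<'E'
from h import *
np.set_printoptions(precision=3,suppress=True)
g=np.array([.490,-.297,.034])
ctrl.move_gripper(.06,40)
ctrl.goto(g+[0,0,.10],RS); ctrl.move_straight(g,velocity=.15); print(ctrl.get_contact_force())
ctrl.move_gripper(0,40); print(ctrl.get_opening())
for s in (.04,.06,.07,.08,.085,.09):
    ctrl.move_straight(g-s*sx,velocity=.06); f=np.array(ctrl.get_contact_force()); print(s,f@sx,f@sy)
    if abs(f@sx)>15: break
ctrl.move_gripper(.06); print(ctrl.get_ee_pos())
p=np.array(ctrl.get_ee_pos()); ctrl.move_straight(p+[0,0,.12],velocity=.2)
q=p-.02*sx; q[2]=.45; ctrl.goto(q,RS); ctrl.pause(.2)
p,c=shot("wrist"); cv2.imwrite("pics/w5.png",p["frame"])
for l,z in dict(tray_handle=.053,tray_floor=.01,shelf=0,holder_mid=.043).items():
    for d in ctrl.tip_of(p,l): print(l,round(d["conf"],2),np.round(d["centre"]),atz(c,d["centre"],z))
p,c=shot("side")
for l,z in dict(tray_handle=.053,tray_floor=.01,holder_mid=.043).items():
    for d in ctrl.tip_of(p,l): print(l,round(d["conf"],2),np.round(d["centre"]),atz(c,d["centre"],z))
print(ctrl.get_t())
E
```

```text
[ 0.346 -0.41   0.013]
0.021457874782860802
0.04 -0.8472475427267212 -4.496396102206315
0.06 -2.1435968351999213 -5.634572392334153
0.07 -1.9406297280529972 -5.053906169731599
0.08 -1.3910250231994241 -5.932208647308714
0.085 -1.6139253514540746 -6.150205305923982
0.09 -1.283716666149888 -6.613033454591646
[ 0.402 -0.276  0.033]
tray_handle 0.58 [260. 150.] [ 0.402 -0.28   0.053]
tray_floor 0.56 [264. 220.] [ 0.549 -0.307  0.01 ]
holder_mid 0.95 [412. 172.] [ 0.505 -0.017  0.043]
holder_mid 0.64 [384. 278.] [ 0.717 -0.094  0.043]
tray_handle 0.86 [232. 273.] [ 0.398 -0.275  0.053]
tray_floor 0.61 [281. 279.] [ 0.533 -0.31   0.01 ]
holder_mid 0.63 [231. 218.] [ 0.497 -0.009  0.043]
holder_mid 0.63 [301. 216.] [ 0.721 -0.091  0.043]
26.4917
```

View pics/w5.png

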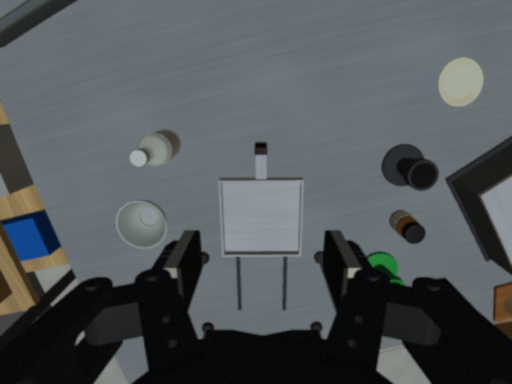

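The tray is out to about 0.15, and the holder has been knocked to about (0.503,-0.015), still standing at (400,165). I'll look closer and pick it up.

```bash
python3 - <<'E'
from h import *
np.set_printoptions(precision=3,suppress=True)
ctrl.move_gripper(.08,40)
ctrl.goto([.45,-.015,.30],RS); ctrl.pause(.2)
p,c=shot("wrist"); f=p["frame"]
ds=ctrl.tip_of(p,"holder_mid")
for d in ds: print(round(d["conf"],2),np.round(d["centre"]),atz(c,d["centre"],.043))
for d in ctrl.trace(p,"holder_mid"):
    k=max(cv2.findContours(d["mask"].astype(np.uint8),cv2.RETR_EXTERNAL,cv2.CHAIN_APPROX_NONE)[0],key=len)
    pts=np.array([atz(c,q[0],.01)[:2] for q in k]); print(d["conf"],d["bbox"],pts.min(0),pts.max(0))
cv2.imwrite("pics/w6.png",f)
E
```

```text
0.7 [252. 325.] [ 0.714 -0.096  0.043]
0.89 [241.7, 153.6, 298.1, 218.0] [ 0.457 -0.059] [0.558 0.024]
0.65 [231.4, 285.1, 280.6, 336.4] [ 0.67  -0.135] [ 0.767 -0.052]
```

View pics/w6.png

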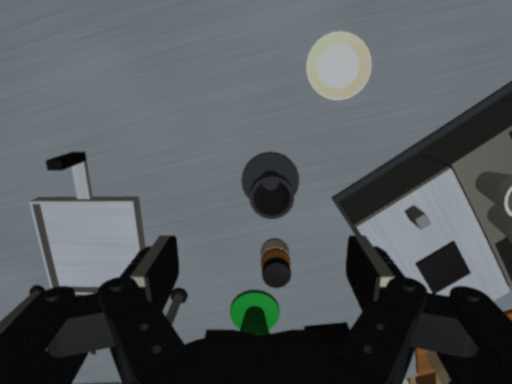

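```bash
python3 - <<'E'
from h import *
np.set_printoptions(precision=3,suppress=True)
p,c=shot("wrist"); print("rim",atz(c,(272,195),.086))
h=np.array([.499,-.0165,.058])
ctrl.goto(h+[0,0,.08],RS); ctrl.move_straight(h,velocity=.12); print(ctrl.get_contact_force())
ctrl.move_gripper(.03,40); print(ctrl.get_opening(),ctrl.get_grasp_force())
ctrl.move_straight(h+[0,0,.1],velocity=.2); print(ctrl.get_contact_force(),ctrl.get_opening())
t=np.array([.541,-.309,0])-.02*sx+[0,0,.0695]
ctrl.move_straight(t+[0,0,.09],velocity=.25); ctrl.move_straight(t+[0,0,.006],velocity=.12)
for z in (.003,.001,0,-.001,-.002):
    ctrl.move_straight(t+[0,0,z],velocity=.02); f=ctrl.get_contact_force(); print(z,f)
    if f[2]>1: break   # foot touches
ctrl.move_gripper(.08); print(ctrl.get_ee_pos(),ctrl.get_contact_force())
p=np.array(ctrl.get_ee_pos()); ctrl.move_straight(p+[0,0,.12],velocity=.2)
q=t-.06*sx; q[2]=.32; ctrl.goto(q,RS); ctrl.pause(.2)
p,c=shot("wrist"); cv2.imwrite("pics/w7.png",p["frame"])
for l,z in dict(tray_handle=.053,tray_floor=.01,holder_mid=.053).items():
    for d in ctrl.tip_of(p,l): print(l,round(d["conf"],2),np.round(d["centre"]),atz(c,d["centre"],z))
for d in ctrl.trace(p,"holder_mid"):
    k=max(cv2.findContours(d["mask"].astype(np.uint8),cv2.RETR_EXTERNAL,cv2.CHAIN_APPROX_NONE)[0],key=len)
    pts=np.array([atz(c,q[0],.02)[:2] for q in k]); print(d["conf"],d["bbox"],pts.min(0),pts.max(0))
print(ctrl.get_t())
E
```

```text
rim [ 0.496 -0.015  0.086]
[-0.06   0.367  0.356]
0.05397885876041193 42.61018641915143
[ 0.179  0.829 -3.345] 0.054128012256309185
0.003 [-0.337 -0.191 -3.102]
0.001 [ 0.247  0.341 -2.292]
0 [-0.253 -0.298 -2.348]
-0.001 [-0.808  2.879  2.261]
[ 0.522 -0.305  0.068] [-0.151 -1.004  0.351]
tray_handle 0.88 [260. 104.] [ 0.402 -0.28   0.053]
holder_mid 0.77 [261. 197.] [ 0.524 -0.306  0.053]
holder_mid 0.62 [420. 281.] [ 0.713 -0.099  0.053]
0.83 [389.7, 244.9, 450.7, 295.2] [ 0.668 -0.129] [ 0.779 -0.034]
0.68 [230.9, 160.0, 287.2, 225.1] [ 0.479 -0.348] [ 0.582 -0.264]
36.3417
```

View pics/w7.png

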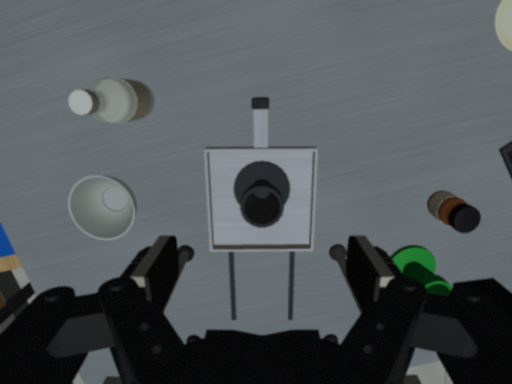

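The dark holder stands upright on the tray at about (262,195). Picking the front cup.

```bash
cat >> h.py <<'E'
def pick(xy):
    c=np.array([*xy,.061]); ctrl.move_gripper(.068,25)
    ctrl.goto(c+[0,0,.12],RB); ctrl.move_straight(c,velocity=.12); print("F",ctrl.get_contact_force())
    ctrl.move_gripper(.03,25); print(ctrl.get_opening(),ctrl.get_grasp_force())
    ctrl.move_straight(c+[0,0,.16],velocity=.2); print(ctrl.get_opening(),ctrl.get_contact_force())
E
python3 - <<'E'
from h import *
np.set_printoptions(precision=3,suppress=True)
q=np.array(ctrl.get_ee_pos()); ctrl.move_straight([q[0],q[1],.36],velocity=.3)
pick((.575,.296))
ctrl.goto(np.array([.522,-.305,.26]),RS); ctrl.pause(.2)
p,c=shot("wrist"); cv2.imwrite("pics/w8.png",p["frame"]); e=np.array(ctrl.get_ee_pos())
print(e,proj(c,e+[0,0,.028]),proj(c,[.522,-.305,.096]),ctrl.get_t())
E
```

```text
F [-0.171  0.604  0.304]
0.05507386132399223 26.858289688825607
0.055413602460183495 [ 0.38   0.486 -1.121]
[ 0.522 -0.305  0.26 ] [264.129 273.296] [262.389 168.325] 43.9167
```

View pics/w8.png

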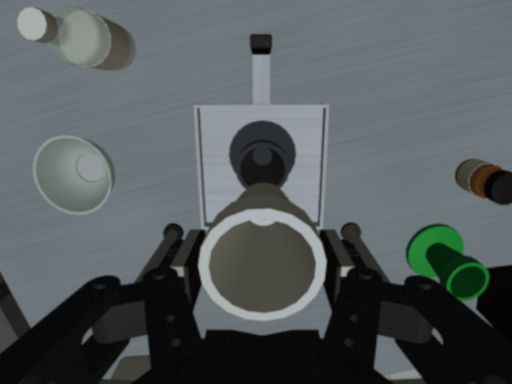

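```bash
cat >> h.py <<'E'
def held(p,c,e,box=(190,185,335,330)):
    # top of rim circle: fit pixel ellipse to bright ring outer edge, map to candidate heights
    x0,y0,x1,y1=box; g=cv2.cvtColor(p["frame"],cv2.COLOR_BGR2GRAY)[y0:y1,x0:x1]
    m=(g>150).astype(np.uint8); n,lab,st,_=cv2.connectedComponentsWithStats(m); i=1+np.argmax(st[1:,2]*st[1:,3])
    k=cv2.findContours((lab==i).astype(np.uint8),cv2.RETR_EXTERNAL,cv2.CHAIN_APPROX_NONE)[0][0]
    for h in (.02,.024,.028,.032):
        pts=np.array([atz(c,q[0]+[x0,y0],e[2]+h)[:2]*1000 for q in k],np.float32)
        (x,y),r=cv2.minEnclosingCircle(pts); d=np.array([x/1000-e[0],y/1000-e[1],0])
        print(h,"dia",round(2*r,1),"sx,sy off mm",round(d@sx*1e3,1),round(d@sy*1e3,1))
E
python3 - <<'E'
from h import *
e=np.array(ctrl.get_ee_pos()); p,c=shot("wrist"); held(p,c,e)
E
```

```text
0.02 dia 57.7 sx,sy off mm 2.4 -1.0
0.024 dia 55.9 sx,sy off mm -0.0 -1.0
0.028 dia 54.0 sx,sy off mm -2.5 -1.0
0.032 dia 52.1 sx,sy off mm -4.9 -1.0
```

```bash
cat >> h.py <<'E'
def lower(xy,ztop,zend,lim=1.2):
    c=np.array([*xy,0.]); ctrl.move_straight(c+[0,0,ztop],velocity=.12)
    ctrl.pause(.2); f0=np.mean([ctrl.get_contact_force() for _ in range(5)],0); z=ztop; print("f0",f0)
    while z>zend:
        z-=.003 if z>zend+.012 else .001
        ctrl.move_straight(c+[0,0,z],velocity=.03); f=np.array(ctrl.get_contact_force())-f0
        if np.abs(f).max()>lim: break
    print("stop z",round(z,4),f); return z
E
python3 - <<'E'
from h import *
np.set_printoptions(precision=3,suppress=True)
xy=(np.array([.522,-.305,0])+.001*sx)[:2]
lower(xy,.16,.101)
p,c=shot("wrist"); cv2.imwrite("pics/w9.png",p["frame"]); print(ctrl.get_t())
E
```

```text
f0 [-0.18  -0.699  0.041]
stop z 0.148 [ 0.778  1.431 -1.3  ]
46.2
```

View pics/w9.png

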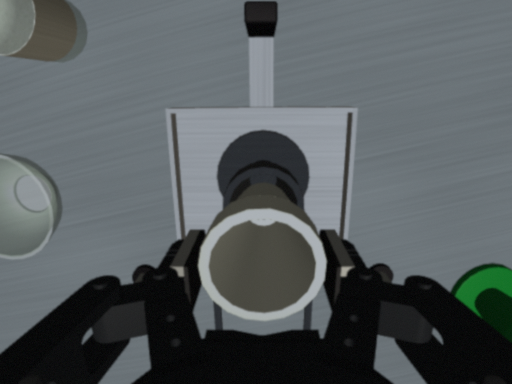

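The held cup is centred laterally over the holder's collar. That stop was force noise, so I'll continue with averaged readings.

```bash
cat >> h.py <<'E'
def fm(n=8):
    a=[]
    for _ in range(n): a.append(ctrl.get_contact_force()); ctrl.pause(.02)
    return np.mean(a,0)
def lower(xy,ztop,zend,lim=1.5):
    c=np.array([*xy,0.]); ctrl.move_straight(c+[0,0,ztop],velocity=.12)
    ctrl.pause(.2); f0=fm(15); z=ztop; print("f0",f0)
    while z>zend:
        z-=.004 if z>zend+.012 else .001
        ctrl.move_straight(c+[0,0,z],velocity=.03); ctrl.pause(.05); f=fm()-f0
        if z<zend+.012: print(round(z,3),f)
        if np.abs(f).max()>lim: break
    print("stop z",round(z,4),f); return z
E
python3 - <<'E'
from h import *
np.set_printoptions(precision=3,suppress=True)
xy=(np.array([.522,-.305,0])+.001*sx)[:2]
lower(xy,.148,.101); print(ctrl.get_t())
E
```

```text
f0 [-0.063  0.066 -0.7  ]
0.112 [ 0.2    0.295 -0.012]
0.111 [ 0.355  0.252 -0.054]
0.11 [ 0.145 -0.228  0.179]
0.109 [ 0.179 -0.071  0.17 ]
0.108 [0.225 0.062 0.057]
0.107 [ 0.416  0.128 -0.114]
0.106 [0.849 0.221 0.183]
0.105 [0.824 0.254 0.705]
0.104 [1.296 0.328 0.615]
0.103 [1.203 0.695 1.059]
0.102 [1.449 1.921 3.657]
stop z 0.102 [1.449 1.921 3.657]
55.4333
```

```bash
python3 - <<'E'
from h import *
np.set_printoptions(precision=3,suppress=True)
e=np.array(ctrl.get_ee_pos()); ctrl.move_straight(e+[0,0,.001],velocity=.02)
ctrl.move_gripper(.068); ctrl.move_straight(e+[0,0,.13],velocity=.15)
q=e-.04*sx; q[2]=.34; ctrl.move_straight(q,velocity=.3); ctrl.pause(.2)
p,c=shot("wrist"); cv2.imwrite("pics/w10.png",p["frame"])
for o in rims(p,c,(200,140,320,260),.130,165): print(np.round(o,4))
for t in ("cup1_mid","holder_mid"):
    for d in ctrl.tip_of(p,t): print(t,d["conf"],d["centre"],atz(c,d["centre"],.092 if t[0]=="c" else .053))
p,c=shot("side")
for d in ctrl.trace(p,"cup1_mid"): print(d["conf"],d["bbox"])
cv2.imwrite("pics/s10.png",p["frame"]); print([proj(c,[.522,-.305,z]) for z in (.02,.13)])
a=np.hstack([cv2.imread("pics/w10.png")[90:290,160:360],p["frame"][200:330,200:330][:, :]  if 0 else cv2.resize(p["frame"][190:330,210:350],(200,200))]); cv2.imwrite("pics/w10s.png",cv2.resize(a,(800,400)))
E
```

```text
[ 0.503 -0.3    0.017 40.   ]
cup1_mid 0.36 [261.4, 87.1] [ 0.404 -0.278  0.092]
holder_mid 0.71 [263.6, 177.0] [ 0.523 -0.303  0.053]
holder_mid 0.58 [418.2, 260.1] [ 0.71  -0.096  0.053]
0.64 [231.2, 255.0, 316.9, 303.5]
0.4 [261.7, 256.8, 290.3, 290.8]
[array([276.626, 276.572]), array([277.932, 246.814])]
```

View pics/w10s.png

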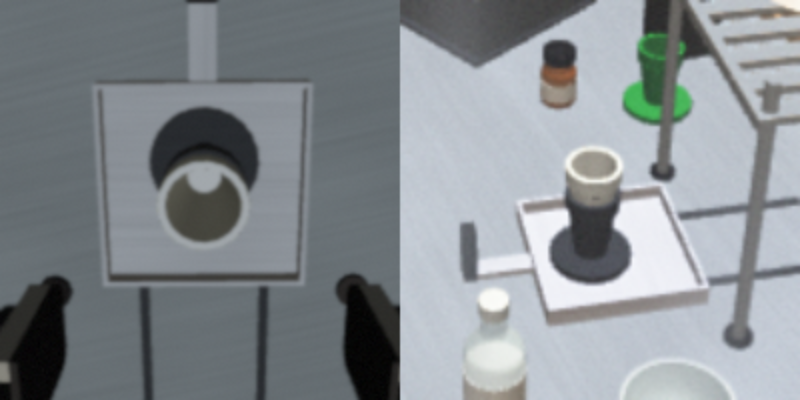

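The cup is seated upright in the holder. Fetching the second cup, after a quick check of its pose (the lid is open and nothing nearby has moved).

```bash
python3 - <<'E'
from h import *
np.set_printoptions(precision=3,suppress=True)
p,c=shot("wrist"); print("nested rim",atz(c,(261.5,192.5),.130))
pick((.6305,.314))
q=np.array(ctrl.get_ee_pos()); q[2]=.30; ctrl.move_straight(q,velocity=.25)
ctrl.goto(np.array([.522,-.305,.29]),RS); ctrl.pause(.2)
e=np.array(ctrl.get_ee_pos()); p,c=shot("wrist"); cv2.imwrite("pics/w11.png",p["frame"]); held(p,c,e)
print(e,ctrl.get_opening(),ctrl.get_t())
E
```

```text
nested rim [ 0.523 -0.307  0.13 ]
F [ 0.822 -0.359  0.09 ]
0.05444455831483909 26.85702913266141
0.054554460429441176 [-0.005  0.382 -1.157]
0.02 dia 57.6 sx,sy off mm 2.6 -0.9
0.024 dia 55.8 sx,sy off mm 0.2 -0.9
0.028 dia 53.9 sx,sy off mm -2.3 -0.9
0.032 dia 52.0 sx,sy off mm -4.7 -0.9
[ 0.522 -0.304  0.29 ] 0.054310671955093585 65.8583
```

View pics/w11.png

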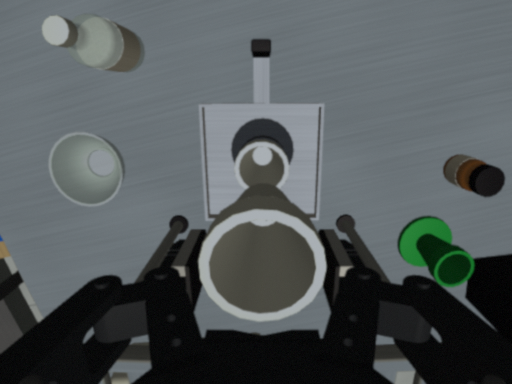

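The second cup is held the same way as the first, and the nested cup is below it at (262,165). Lowering at the same spot.

```bash
python3 - <<'E'
from h import *
np.set_printoptions(precision=3,suppress=True)
xy=(np.array([.522,-.3055,0])+.001*sx)[:2]
ctrl.move_straight([*xy,.20],velocity=.15)
z=lower(xy,.19,.134)
e=np.array(ctrl.get_ee_pos())
if .130<z<.142:
    ctrl.move_straight(e+[0,0,.001],velocity=.02)
    ctrl.move_gripper(.068); ctrl.move_straight(e+[0,0,.13],velocity=.15)
    q=e-.04*sx; q[2]=.38; ctrl.move_straight(q,velocity=.3); ctrl.pause(.2)
p,c=shot("wrist"); cv2.imwrite("pics/w12b.png",p["frame"]); p2,c2=shot("side")
a=np.hstack([p["frame"][90:290,160:360],cv2.resize(p2["frame"][190:330,210:350],(200,200))]); cv2.imwrite("pics/w12s.png",cv2.resize(a,(800,400)))
print(ctrl.get_t())
E
```

```text
f0 [-0.155  0.097 -0.718]
0.146 [ 0.452 -0.236 -0.035]
0.145 [0.069 0.224 0.075]
0.144 [ 0.198 -0.057 -0.058]
0.143 [0.058 0.308 0.311]
0.142 [ 0.295 -0.175 -0.009]
0.141 [ 0.314 -0.067 -0.155]
0.14 [ 0.388 -0.014 -0.31 ]
0.139 [ 0.191 -0.026 -0.069]
0.138 [ 0.247  0.178 -0.008]
0.137 [ 0.236 -0.291  0.111]
0.136 [0.285 0.031 0.861]
0.135 [ 0.089 -0.089  3.118]
stop z 0.135 [ 0.089 -0.089  3.118]
79.6167
```

View pics/w12s.png

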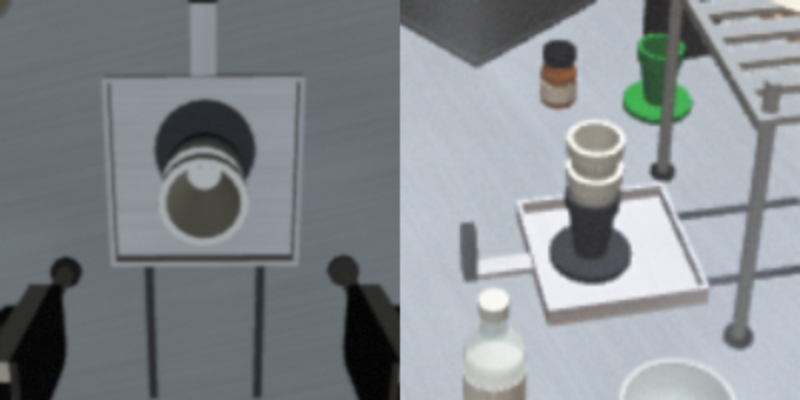

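Both cups are nested upright. Now I'll push the tray home, gripping the handle with the tool tilted back so it clears the board.

```bash
python3 - <<'E'
from h import *
np.set_printoptions(precision=3,suppress=True)
a=.4; y=RS[:,1]; z=-np.cos(a)*ez+np.sin(a)*sx; R=np.column_stack([np.cross(y,z),y,z])
u=np.array([np.cos(-.22),np.sin(-.22),0])
q=np.array(ctrl.get_ee_pos()); ctrl.move_straight(q-.06*sx,velocity=.3)
ctrl.move_gripper(.06,40)
G=np.array([.402,-.276,.055])+.019*z
ctrl.goto(G-.1*z,R); ctrl.move_straight(G,velocity=.12); print(fm())
ctrl.move_gripper(0,40); print(ctrl.get_opening()); f0=fm()
for s in list(np.arange(.02,.141,.02))+list(np.arange(.145,.18,.004)):
    ctrl.move_straight(G+s*u,velocity=.05); f=fm(); print(round(s,3),f@u,f@sy,f[2])
    if abs((f-f0)@u)>10: break
print(ctrl.get_t())
p,c=shot("side"); cv2.imwrite("pics/s13.png",cv2.resize(p["frame"][100:360,130:430],(690,600)))
E
```

```text
[-0.033 -0.182  0.06 ]
0.021449600210587658
0.02 1.415196584004682 -7.943222803172846 -2.7733987586002464
0.04 1.9764519669233391 -8.047238592010228 -2.619913724986292
0.06 1.5259244722673075 -8.45400062756661 -3.0307311046146377
0.08 1.6269793689204763 -8.438311191576005 -2.820363033429355
0.1 1.6394127645813303 -8.283246643906269 -2.3399268563658193
0.12 1.1195810908369395 -8.519404810151388 -2.817895268097666
0.14 -25.936010459037032 -7.21730908365768 17.772551051849963
87.6833
```

View pics/s13.png

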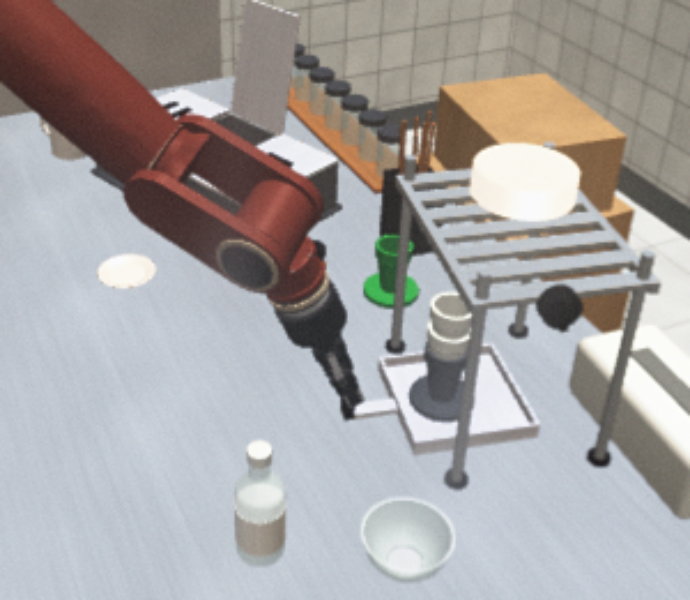

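The force rose sharply between 0.12 and 0.14. I'll release, step back and check whether that is the home stop.

```bash
python3 - <<'E'
from h import *
np.set_printoptions(precision=3,suppress=True)
R=np.array(ctrl.get_tool_rot()); z=R[:,2]
e=np.array(ctrl.get_ee_pos()); print("grip pt",e-.019*z, fm())
ctrl.move_straight(e-.008*sx,velocity=.02); print(fm()@sx)
ctrl.move_straight(e-.004*sx,velocity=.02); print(fm()@sx)
ctrl.move_gripper(.06); e=np.array(ctrl.get_ee_pos()); ctrl.move_straight(e-.12*z,velocity=.2)
ctrl.goto(np.array([.44,-.285,.38]),RS); ctrl.pause(.2)
p,c=shot("wrist"); cv2.imwrite("pics/w14.png",p["frame"])
for l,zz in dict(tray_handle=.053,tray_floor=.01,shelf=0,holder_mid=.053).items():
    for d in ctrl.tip_of(p,l): print(l,round(d["conf"],2),np.round(d["centre"]),atz(c,d["centre"],zz))
p,c=shot("side")
for l,zz in dict(tray_handle=.053,tray_floor=.01,shelf=0).items():
    for d in ctrl.tip_of(p,l): print(l,round(d["conf"],2),np.round(d["centre"]),atz(c,d["centre"],zz))
print(ctrl.get_t())
E
```

```text
grip pt [ 0.536 -0.308  0.056] [-26.146  -1.304  17.512]
-1.0278926421027235
1.1938671350717711
tray_handle 0.82 [261. 204.] [ 0.531 -0.309  0.053]
tray_handle 0.45 [260. 273.] [ 0.654 -0.339  0.053]
tray_handle 0.19 [448. 289.] [ 0.768 -0.018  0.053]
tray_floor 0.33 [450. 291.] [0.81 0.01 0.01]
holder_mid 0.67 [402. 268.] [ 0.703 -0.098  0.053]
holder_mid 0.56 [263. 270.] [ 0.649 -0.333  0.053]
tray_handle 0.67 [277. 268.] [ 0.522 -0.304  0.053]
tray_handle 0.4 [337. 275.] [ 0.662 -0.398  0.053]
tray_floor 0.94 [328. 272.] [ 0.675 -0.339  0.01 ]
shelf 0.95 [336. 272.] [ 0.707 -0.339 -0.   ]
91.975
```

View pics/w14.png

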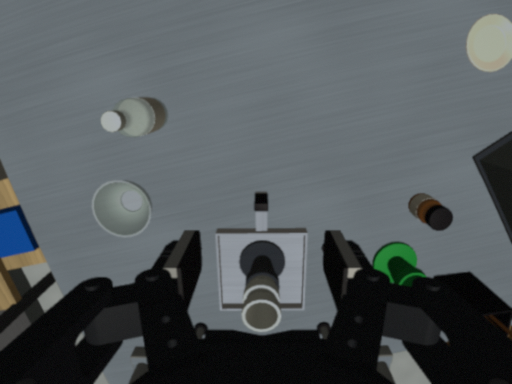

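```bash
python3 - <<'E'
from h import *
np.set_printoptions(precision=3,suppress=True)
p,_=shot("wrist"); S=np.array([.703,-.346,0])
c=cam(p,np.array([.3825,-.2714,.45]),RS)
for uv in ((239,308),(284,308),(261,256),(261,178)):
    print("w5",uv,(atz(c,uv,.003)-S)@sx,(atz(c,uv,.003)-S)@sy)
# push check, closed fingers, from front of post, tilted
a=.4; y=RS[:,1]; z=-np.cos(a)*ez+np.sin(a)*sx; R=np.column_stack([np.cross(y,z),y,z])
ctrl.move_gripper(0,40)
G=np.array([.531,-.3075,.045])-.035*sx
ctrl.goto(G-.1*z,R); ctrl.move_straight(G,velocity=.12); f0=fm(); prev=0
for s in np.arange(.004,.05,.003):
    ctrl.move_straight(G+s*sx,velocity=.03); f=(fm()-f0); print(round(s,3),f@sx,f[2])
    if f@sx<-12: break
print(ctrl.get_ee_pos())
p,c=shot("side")
for l,zz in dict(tray_handle=.053,tray_floor=.01).items():
    for d in ctrl.tip_of(p,l): print(l,round(d["conf"],2),np.round(d["centre"]),atz(c,d["centre"],zz))
E
```

```text
w5 (239, 308) 0.061704315551025346 -0.05390657929407594
w5 (284, 308) 0.06173855168070638 0.04799432569404457
w5 (261, 256) -0.07129055384850687 -0.003859016551503414
w5 (261, 178) -0.24286549413674288 -0.0035810931147628525
0.004 -0.23604257388290767 -0.26429980224857624
0.007 -0.03903820555153857 -0.20744640061950634
0.01 -0.027291703791198663 0.040826404342571176
0.013 -0.11271737304737581 -0.6815393094293087
0.016 -0.3081877562934731 -0.22498247628387352
0.019 -0.09815442785505597 -0.47278915610969463
0.022 -0.20707573185445532 -0.41411568590500314
0.025 -11.099902885230813 6.877891741896386
0.028 -32.67307527310074 23.307327344190785
[ 0.52  -0.305  0.044]
tray_handle 0.68 [283. 270.] [ 0.533 -0.318  0.053]
tray_handle 0.54 [307. 202.] [ 0.777 -0.037  0.053]
tray_floor 0.6 [327. 269.] [ 0.681 -0.327  0.01 ]
```

It is a hard stop (33 N within 3 mm, where sliding takes 2 N), and the rail ends match, so the tray is home. Now I'll close the lid by reversing the arc.

```bash
python3 - <<'E'
from h import *
np.set_printoptions(precision=3,suppress=True)
e=np.array(ctrl.get_ee_pos()); R=np.array(ctrl.get_tool_rot())
ctrl.move_straight(e-.03*sx,velocity=.1); e=np.array(ctrl.get_ee_pos()); ctrl.move_straight(e-.1*R[:,2]+[0,0,.15],velocity=.25)
off=np.array([0,0,-.019]); s=tabpos(1.8)+off
ctrl.move_gripper(.045,40)
q=hinge-.15*rx; q[2]=.42; ctrl.goto(q,RB)
p,c=shot("wrist")
for d in ctrl.tip_of(p,"disc_handle")[:2]: print(d["conf"],d["centre"],atz(c,d["centre"],tabpos(1.8)[2]),tabpos(1.8,.024))
m=s.copy(); m[2]=.40; ctrl.move_straight(m,velocity=.25); ctrl.move_straight(s,velocity=.1); print(fm())
ctrl.move_gripper(0,40); print(ctrl.get_opening())
for th in list(np.linspace(1.65,.15,11))+[.05,0]:
    ctrl.move_straight(tabpos(th)+off,velocity=.15); f=np.array(ctrl.get_contact_force()); print(round(th,2),f,np.round(ctrl.get_opening(),4))
    if np.linalg.norm(f)>35: break
print(ctrl.get_t())
E
```

```text
0.61 [257.9, 344.6] [0.74  0.36  0.269] [0.744 0.369 0.271]
[-0.072 -0.223  0.049]
0.012523306302094247
1.65 [  3.429 -10.214   1.487] 0.0128
1.5 [ 3.227 -8.754  1.461] 0.0123
1.35 [ 1.221 -7.807  3.063] 0.0128
1.2 [ 1.003 -7.557  3.638] 0.0129
1.05 [-0.169 -7.581  4.818] 0.0128
0.9 [-1.352 -7.15   5.728] 0.0124
0.75 [-4.82  -7.202  6.808] 0.0127
0.6 [-5.524 -6.299  4.706] 0.0126
0.45 [-4.522 -5.014  1.065] 0.0126
0.3 [-0.044 -3.777 -0.938] 0.0128
0.15 [ 2.512 -4.113 -2.09 ] 0.0126
0.05 [ 3.354 -3.512 -1.943] 0.0126
0 [-4.421 -7.428 18.301] 0.0125
110.1917
```

```bash
python3 - <<'E'
from h import *
np.set_printoptions(precision=3,suppress=True)
ctrl.move_gripper(.045); e=np.array(ctrl.get_ee_pos()); ctrl.move_straight(e+[0,0,.06],velocity=.15)
ctrl.move_gripper(0,40); z=.140; f0=fm()
while z>.122:
    z-=.002; ctrl.move_straight([e[0],e[1],z],velocity=.03); f=fm()-f0
    if f[2]>8: break
print(z,f)
ctrl.move_straight([e[0],e[1],.25],velocity=.2); ctrl.goto([.40,.05,.42],RB)
p,c=shot("side"); cv2.imwrite("pics/s15.png",cv2.resize(p["frame"][100:360,130:430],(690,600)))
p,c=shot("scene")
for l in ("disc_handle","square_handle","bars_handle"):
    for d in ctrl.tip_of(p,l)[:1]: print(l,d["conf"],atz(c,d["centre"],.117))
print(fm(),ctrl.get_t())
E
```

```text
0.126 [-6.289 -2.814 14.33 ]
disc_handle 0.57 [0.508 0.275 0.117]
square_handle 0.61 [0.562 0.143 0.117]
bars_handle 0.72 [0.461 0.389 0.117]
[ 0.075 -0.139  0.254] 117.4667
```

View pics/s15.png

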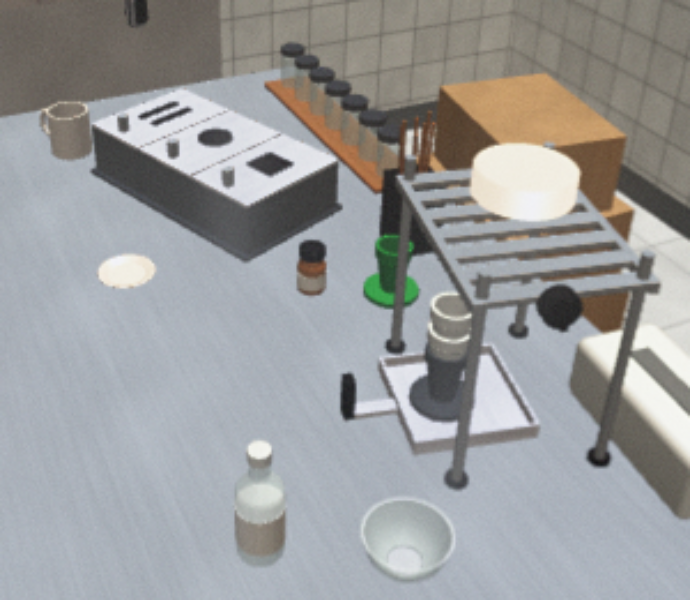

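All three lids lie flat: square at (270,163), disc at (215,137), bars at (165,112). The stack is upright on the tray under the shelf at (450,350), and the bystanders are in place. Handing in.

```bash
python3 -c "
from plant import ctrl
print(ctrl.hand_in())"
```

```text
the job is handed in; nothing more can be done
None
```

I handed the job in at about 117 s: both cups from the disc box are nested in the holder on the tray, the tray is against its hard stop under the shelf, all three lids look shut, and nothing standing around appears moved; no verdict was returned.

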